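Zero the kitchen scale under the muffin cups

ROBOT

A 6-joint arm with a two-finger parallel gripper is mounted at the origin on the work surface. World frame = base frame: x ahead of the robot, y to its left, z up, the work surface at z = 0. Lengths are in mm, angles in rad, forces in N, time in s.
With the tool pointing down it reaches from about 400 to 925 mm from the base axis. Payload 12.5 kg.
Tool frame: the origin (TCP) lies on the centre line of the jaws, within the pads' length; the fingertips stand 17 mm ahead of it and the grasp point (between the pads) lies 2 mm behind it; z points along the fingers, y is the line along which they close (so a half turn about z gives the same grasp; the last joint's range is limited). The gripper opens to 95 mm and grips with 3 to 60 N. Pads are 20 mm wide; open, the fingers measure 119 mm over their backs; the gripper's body (75 mm by 180 mm) begins 59 mm behind the grasp point.
Start: joints at [-1.267, 0.491, 1.559, -0, 1.092, -0.106], TCP at [249.04, -573.257, 231.661] pointing down, gripper open.
Joint ranges: [-3.1, 3.1], [-0.84, 2.19], [0.05, 2.79], [-1.13, 4.28], [0.06, 2.93], [-2.69, 2.69]. Speed limits (rad/s): [2.22, 2.22, 2.79, 3.14, 3.14, 3.14].

INTERFACE

Orientations are given as [roll, pitch, yaw] about the fixed x, y, z axes, in that order (R = Rz(yaw) Ry(pitch) Rx(roll)).
In Python, from cell import env gives the robot as it stands.
- The arm moves only by the tool drive_tool, never from a script. Its argument "deltas" is text: rows parted by semicolons, each of 4 numbers parted by spaces: the shift along the world's x, y, z normalised to -1 to 1, where 1 is 100 mm, then the turn about the world's z normalised to -1 to 1, where 1 is 180 degrees. A call has 1 to 10 rows; each row shifts and turns the commanded pose from where the row before left it; what a row does not reach is not made up. A row lasts 1/12 s, in which the tool goes at most 41.7 mm and 7.16 degrees, less where a joint would pass 70% of its speed; a pose out of reach is approached as far as the arm can. A call with a number of a shift or a turn outside -1 to 1 is refused whole. A call with a gripper value outside its range is refused whole. "gripper" is the closure, from 0 (fully open) to 1 (shut), set as the call begins (left out, the last holds). The fingers move at their own pace and stop on an object; the grip force is fixed at half the most. Time passes only in rows, so rows that do not move let the fingers close. It gives the time, the measured TCP pose, the force, the opening and the grip force at its end, in the units of the state.
- env.state(): the state, without advancing time (a new reading comes with each control period).
- env.read_camera(name): name is "scene" or "top" or "wrist"; returns (picture, depth): 420x560x3 uint8, red, green, blue; 420x560 float32, mm along the optical axis (not along the pixel's ray), 0 where there is no reading.
- env.camera_params(name): a dict with "mtx" (3x3 intrinsics, pixels), "k1" (the pictures are not rectified: a ray, as slopes to the right and down, at radius r is drawn at 1 + k1 r^2 times it, then the intrinsics apply), "camera_from_world" (4x4, takes a point from world to camera coordinates); the wrist camera has in their place "mount" (4x4, takes a point from camera to tool coordinates, whose origin is the TCP and whose axes are the flange's). Camera axes: x right, y down, z forward; pixel columns grow to the right and rows downward; lengths in mm; the calibration is good to about 2 mm. A picture is of the moment at which its call begins: read the wrist's pose just before it. camera_params takes no time and is no camera call.
- env.job_done(): hands the job in; it is judged then, once.
The state is a dict: "t": time; "joints": joint angles; "qvel": joint speeds; "tau": joint torques, N m; "eef_pos": TCP position; "tcp_rot": TCP orientation; "ft_force": force on the tool from outside, world axes, zero at the start; "moment": the same for the moment, N m; "opening": opening from 0.0 (shut) to 1.0 (fully open); "grip_force": force on a finger pad.
Only numpy, scipy, OpenCV 4.12 (cv2) and the standard library are available. Lean on these libraries where they do the work, as an engineer would, in place of code of your own. Each camera call takes 0.05 s, during which the arm holds its last target. There are 200 camera calls.

TASK

Two stacked muffin cups already stand on the kitchen scale's platform. Turn the black tare knob in the middle of the scale's dial until its pointer points at the zero mark, the one wide tick on the side of the dial nearest the platform, and let go. Leave the cups where they stand and do not turn the small wind-up timer.

Things in the scene. Friction and masses are not known exactly. Their poses are not given: they have to be found in the camera images.
- tare_grip (a point): Grip point of the scale's black tare knob, on its vertical axis, 76 mm above the table. The knob is an upright bar 50 mm long, 14 mm wide, from 54 to 88 mm above the table, on a round skirt 56 mm across (top at 54 mm). Turns with the knob: x along the bar to its pointer (black strip ending 44 mm from the axis; a white line tops the pointer's half of the bar), y across, z up.
- tare (a joint): Tare knob angle, rad: 0 = pointer on the zero mark, positive = clockwise of it seen from above. Starts 0.6 to 1.3: turn it anticlockwise by that. Travel -0.9 to 1.8, no stop or click at zero, friction 0.05 N m, stays where left. Pale dial 124 mm across, face at 48 mm; 12 black ticks, zero being the one wide (8 mm), longer tick, straight from the axis towards the platform's centre.
- cups: Two nested loose orange muffin cups, 68 mm wide, 41 mm tall, 35 to 70 g; origin under their centre, z up. They stand within 10 mm of the middle of the scale's round steel platform (120 mm wide, top at 58 mm, centre 135 mm from the knob's axis). The scale is a fixed white slab 270 x 160 mm, 45 mm high: dial and knob at its end nearer the robot, platform at the other.
- timer_tip (a point): Pointer end of the wind-up timer, to be left as it is: a separate fixed white round case 82 mm wide, 33 mm high, without a platform, with a smaller black bar knob (34 x 10 mm, top at 59 mm above the table). The point lies 28 mm from the timer's vertical axis along its pointer (point x axis), 36 mm above the table.
Mind the look-alikes: they are no part of the job. Of the things shaped like the cups, the orange one is meant.

How it is judged (in metres and radians):
At the end, for the whole second after the job is handed in: The tare knob's pointer rests within 0.18 rad (10 degrees) of the zero mark, the cups stand upright and at rest on the platform within 20 mm of where they started, and the timer's pointer has not moved by more than 10 mm (value of joint tare between -0.18 and 0.18 rad and velocity of joint tare between -0.05 and 0.05 rad/s and distance of cups from where it was at the start of the episode below 0.02 m and angle between cups's own z axis and vertical below 0.2 rad and linear speed of cups below 0.02 m/s and distance of timer_tip from where it was at the start of the episode below 0.01 m); the robot touches nothing.
It fails at once if the muffin cups are shoved more than 20 mm or tipped (distance of cups from where it was at the start of the episode above 0.02 m or angle between cups's own z axis and vertical above 0.35 rad).
It fails at once if the wind-up timer is turned (distance of timer_tip from where it was at the start of the episode above 0.01 m).
It also fails if it takes over 32 s, if anything falls off the work surface, if the arm or the gripper's body presses on something with over 40 N, if the wrist force passes 120 N, or if a joint passes its speed limit or range.

## Working session

There is one attempt and no reset: what is moved stays moved. The work goes in short steps, Python scripts to look and compute and a tool call to move; the robot and the scene stay as the last step left them, time stands still between calls to the robot, and variables do not carry over. Pictures are saved under pics/ and viewed, at most 10 in all, crops included, and the job is handed in when it is done.

Besides the shell and the picture viewer there is one more tool, called after ">>>" as a command line: name --argument value ..., lists and objects as JSON in quotes. drive_tool: Moves the arm, as the interface text tells. Its arguments: {"type":"object","properties":{"deltas":{"type":"string"},"gripper":{"type":"number"}},"required":["deltas"]}

```bash
mkdir -p pics
cat > h.py <<'E'
import numpy as np, cv2
from cell import env
def grab(n,f):
    s=env.state(); im,d=env.read_camera(n); cv2.imwrite(f'pics/{f}.png',im[:,:,::-1]); np.save(f'pics/{f}.npy',d); return s,im,d
def T(n,s=None):
    p=env.camera_params(n)
    if n!='wrist': return p,np.linalg.inv(np.array(p['camera_from_world']))
    from scipy.spatial.transform import Rotation as R
    M=np.eye(4); M[:3,:3]=R.from_euler('xyz',s['tcp_rot']).as_matrix(); M[:3,3]=s['eef_pos']
    return p,M@np.array(p['mount'])
def world(n,uv,z,s=None):
    "pixels -> world on plane height z"
    p,W=T(n,s); K=np.array(p['mtx'])
    q=cv2.undistortPoints(np.array(uv,float).reshape(-1,1,2),K,np.array([p['k1'],0,0,0.]))[:,0]
    r=np.c_[q,np.ones(len(q))]@W[:3,:3].T; o=W[:3,3]
    return o+r*((z-o[2])/r[:,2])[:,None]
E
python3 - <<'E'
from h import *
print(env.state()); s,im,d=grab('top','top0')
cv2.imwrite('pics/top0b.png',cv2.resize(im[:,:,::-1],(800,600)))
print(env.camera_params('top'))
E
```

```text
{'t': 0.0, 'joints': array([-1.26656809e+00,  4.91551898e-01,  1.55948806e+00, -2.51216172e-05,
        1.09170116e+00, -1.05596649e-01]), 'qvel': array([ 0.00025782,  0.00073806,  0.0010151 ,  0.0014161 ,  0.00059242,
       -0.00130962]), 'tau': array([-1.05261501e-03, -6.12641931e+01, -2.58182734e+01,  6.91995327e-02,
        4.82798147e-02, -4.85979820e-05]), 'eef_pos': array([ 248.97420992, -573.00158684,  231.05320688]), 'tcp_rot': array([-3.14044824e+00, -9.88923084e-05,  4.09836423e-01]), 'ft_force': array([-0.31524616,  0.16861981, -0.38297788]), 'moment': array([ 0.04483243,  0.02154327, -0.01339903]), 'grip_force': 0.0, 'opening': 1.0015412972168904}
{'mtx': array([[495.80542646,   0.        , 275.07902382],
       [  0.        , 495.80542646, 203.89819505],
       [  0.        ,   0.        ,   1.        ]]), 'k1': -0.09671570007250321, 'camera_from_world': array([[-1.27135316e-01, -9.91885078e-01, -7.76610414e-04,
         7.10108851e+01],
       [-9.67651055e-01,  1.24201050e-01, -2.19603131e-01,
         6.19578159e+02],
       [ 2.17917525e-01, -2.71678256e-02, -9.75588982e-01,
         8.09530177e+02],
       [ 0.00000000e+00,  0.00000000e+00,  0.00000000e+00,
         1.00000000e+00]])}
```

View pics/top0b.png

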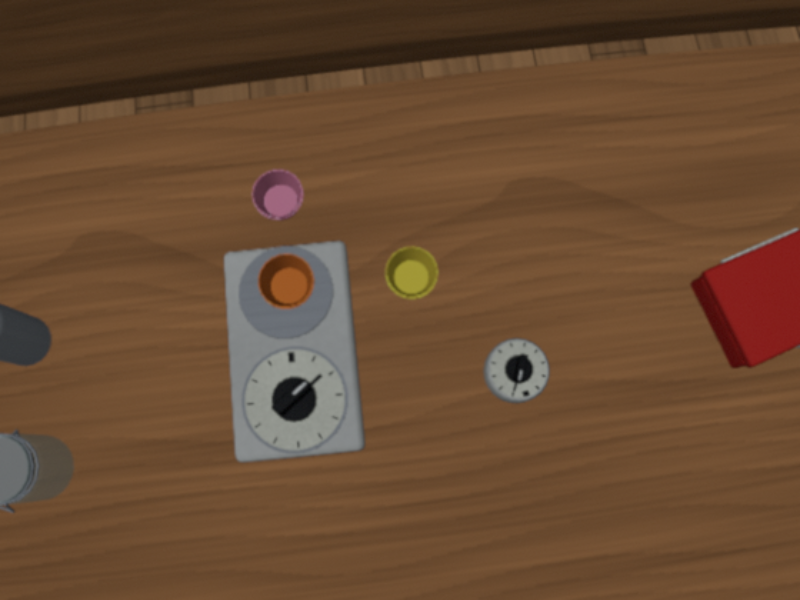

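The scale is the white slab, with its dial at (295,399) and its platform with the orange cups at (287,282). The look-alike is the small round timer at (517,370), which has no platform. The scale's knob is the target. Its pointer goes up and right to about (320,376), and the wide zero tick is at (291,357). I'll confirm this in a crop.

Run:
```python
import cv2
im=cv2.imread('pics/top0.png')[160:330,150:270]
cv2.imwrite('pics/c1.png',cv2.resize(im,None,fx=3.5,fy=3.5,interpolation=cv2.INTER_CUBIC))
```

```text
(no output)
```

View pics/c1.png

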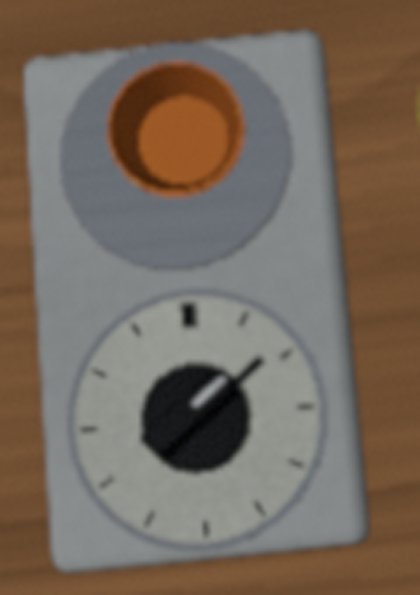

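The crop shows the dial centre at about (197,419), the wide zero tick at (189,315), the pointer tip at (261,359) and the white line from (195,405) to (225,378). This is the scale with the orange cups.

Run:
```python
from h import *
f=lambda u,z: world('top',[[150+(u[0]+.5)/3.5-.5,160+(u[1]+.5)/3.5-.5]],z)[0]
c=f((197,419),48); 
an=lambda a,b: np.arctan2(*(b-a)[[1,0]])
z=f((189,315),48); pt=f((261,359),55); w0=f((195,405),88); w1=f((225,378),88); pl=f((176,156),58)
print(c,z,pt,w0,w1,pl,np.linalg.norm(pl[:2]-c[:2]))
print('zero',an(c,z),an(c,pl),'ptr',an(c,pt),an(w0,w1),an(c,w1))
```

```text
[508.57265453 129.21331171  48.        ] [561.52969195 128.00541829  48.        ] [533.82305489  93.28844545  55.        ] [511.88423667 124.31457361  88.        ] [523.01161325 108.5979297   88.        ] [642.63864505 125.41913151  58.        ] 134.11966902421136
zero -0.022804976855949295 -0.02829328824427796 ptr -0.9581488404206573 -0.9547216990268812 -0.959803740759847
```

>>> drive_tool --deltas "0.13 0.35 0 0.028;0.13 0.35 0 0.028;0.13 0.35 0 0.028;0.13 0.35 0 0.028;0.13 0.35 0 0.028;0.13 0.35 0 0.028;0.13 0.35 0 0.028;0.13 0.35 0 0.028;0.13 0.35 0 0.028;0.13 0.35 0 0.028" --gripper 0

```text
t: 0.88
eef_pos: [379.1, -221.5, 231.5]
tcp_rot: [-3.141, -0.0, 1.293]
ft_force: [1.5, -0.8, 0.3]
opening: 1.0
grip_force: 0.0
```

>>> drive_tool --deltas "0.13 0.35 0 0.028;0.13 0.35 0 0.028;0.13 0.35 0 0.028;0.13 0.35 0 0.028;0.13 0.35 0 0.028;0.13 0.35 0 0.028;0.13 0.35 0 0.028;0.13 0.35 0 0.028;0.13 0.35 0 0.028;0.13 0.35 0 0.028;"

```text
t: 1.72
eef_pos: [509.2, 128.7, 231.5]
tcp_rot: [-3.141, -0.0, 2.174]
ft_force: [0.0, -1.0, 0.1]
opening: 0.998
grip_force: 0.0
```

>>> drive_tool --deltas "0 0 0 0;0 0 0 0;0 0 0 0"

```text
t: 1.97
eef_pos: [508.6, 126.6, 231.2]
tcp_rot: [-3.141, -0.0, 2.169]
ft_force: [0.9, 0.3, -0.2]
opening: 0.997
grip_force: 0.0
```

Run:
```python
from h import *
s,im,d=grab('wrist','w1'); print(s['t'],s['eef_pos'],s['tcp_rot'])
np.save('pics/s1.npy',s,allow_pickle=True)
cv2.imwrite('pics/w1b.png',cv2.resize(im[:,:,::-1],(800,600)))
```

```text
1.9667 [508.58947588 126.59707726 231.23690655] [-3.14058547e+00 -3.52728814e-04  2.16890918e+00]
```

View pics/w1b.png

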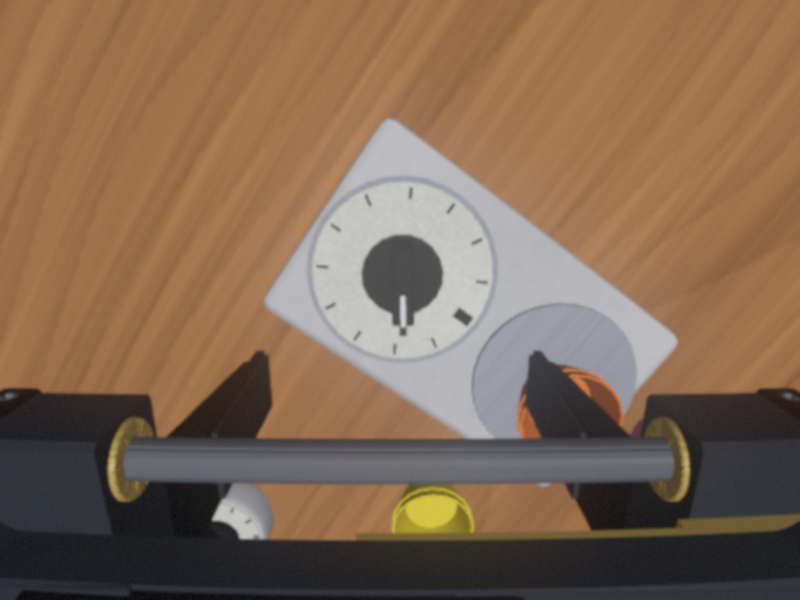

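The wrist view shows the dial centre at (402,269), the white line running from (403,296) to (403,326), the zero tick at (462,316) and the platform centre at about (555,386). The bar lines up with the finger plane.

Run:
```python
from h import *
s=np.load('pics/s1.npy',allow_pickle=True).item()
f=lambda u,z: world('wrist',[[(u[0]+.5)*.7-.5,(u[1]+.5)*.7-.5]],z,s)[0]
an=lambda a,b: np.arctan2(*(b-a)[[1,0]])
c=f((402,269),48);z=f((462,316),48);w0=f((403,296),88);w1=f((403,326),88);p=f((403,333),55)
print(c,z,w0,w1,p,an(c,z),an(w0,w1),an(c,w1),an(c,p))
```

```text
[506.79955919 133.34671912  48.        ] [560.78444329 129.30355998  48.        ] [511.82696434 126.66733562  88.        ] [522.78499164 110.67558415  88.        ] [532.16410533  97.44447298  55.        ] -0.07475472031134468 -0.9700520706128993 -0.9566552907912154 -0.9557285147524762
```

>>> drive_tool --deltas "0 0.04 -0.2 0.005;0 0 -0.2 0;0 0 -0.2 0;0 0 -0.2 0;0 0 -0.2 0;0 0 -0.2 0;0 0 -0.14 0;0 0 -0.1 0;0 0 -0.1 0;0 0 0 0"

```text
t: 2.85
eef_pos: [508.5, 130.0, 76.4]
tcp_rot: [-3.14, -0.001, 2.183]
ft_force: [-0.3, -0.1, -0.1]
opening: 0.999
grip_force: 0.0
```

>>> drive_tool --deltas "0 0 0 0;0 0 0 0;0 0 0 0;0 0 0 0;0 0 0 0;0 0 0 0;0 0 0 0;0 0 0 0" --gripper 0.7

```text
t: 3.52
eef_pos: [509.0, 130.8, 77.7]
tcp_rot: [3.141, 0.0, 2.185]
ft_force: [-0.0, 0.3, -0.0]
opening: 0.496
grip_force: 0.0
```

>>> drive_tool --deltas "0 0 0 0;0 0 0 0;0 0 0 0;0 0 0 0;0 0 0 0;0 0 0 0;0 0 0 0;0 0 0 0" --gripper 1

```text
t: 4.18
eef_pos: [508.8, 130.6, 77.6]
tcp_rot: [-3.141, -0.0, 2.185]
ft_force: [-2.4, -3.0, 2.5]
opening: 0.142
grip_force: 30.0
```

>>> drive_tool --deltas "0 0 0 0.025;0 0 0 0.025;0 0 0 0.025;0 0 0 0.025;0 0 0 0.025"

```text
t: 4.6
eef_pos: [508.7, 130.6, 77.6]
tcp_rot: [-3.141, -0.0, 2.581]
ft_force: [-2.5, -4.8, 3.2]
opening: 0.146
grip_force: 30.0
```

>>> drive_tool --deltas "0 0 0 0.025;0 0 0 0.025;0 0 0 0.025;0 0 0 0.025;0 0 0 0.025;0 0 0 0;0 0 0 0"

```text
t: 5.18
eef_pos: [508.7, 130.6, 77.6]
tcp_rot: [-3.141, -0.001, 2.968]
ft_force: [-3.2, -3.8, 3.4]
opening: 0.146
grip_force: 30.0
```

>>> drive_tool --deltas "0 0 0 0.022;0 0 0 0.021;0 0 0 0;0 0 0 0;0 0 0 0"

```text
t: 5.6
eef_pos: [508.7, 130.6, 77.6]
tcp_rot: [-3.141, -0.001, 3.102]
ft_force: [-3.2, -5.2, 2.6]
opening: 0.145
grip_force: 30.0
```

>>> drive_tool --deltas "0 0 0 0;0 0 0 0;0 0 0 0;0 0 0 0;0 0 0 0;0 0 0 0;0 0 0 0;0 0 0 0" --gripper 0.4

```text
t: 6.27
eef_pos: [509.1, 130.8, 77.6]
tcp_rot: [3.141, 0.0, 3.105]
ft_force: [0.3, -0.3, -0.4]
opening: 0.592
grip_force: 0.0
```

>>> drive_tool --deltas "0 0 0.1 0;0 0 0.2 0;0 0 0.2 0;0 0 0.3 0;0 0 0.3 0;0 0 0.3 0;-0.3 0 0.2 0;-0.3 0 0 0;0 0 0 0;0 0 0 0"

```text
t: 7.1
eef_pos: [448.2, 130.8, 239.0]
tcp_rot: [3.141, 0.002, 3.106]
ft_force: [0.5, 0.0, -1.0]
opening: 0.6
grip_force: 0.0
```

Run:
```python
from h import *
s,im,d=grab('wrist','w2'); print(s['t'],s['eef_pos'],s['tcp_rot'])
np.save('pics/s2.npy',s,allow_pickle=True)
cv2.imwrite('pics/w2b.png',cv2.resize(im[:,:,::-1],(800,600)))
```

```text
7.1 [448.16443435 130.82157172 239.00951651] [3.14118418e+00 1.77842979e-03 3.10569396e+00]
```

View pics/w2b.png

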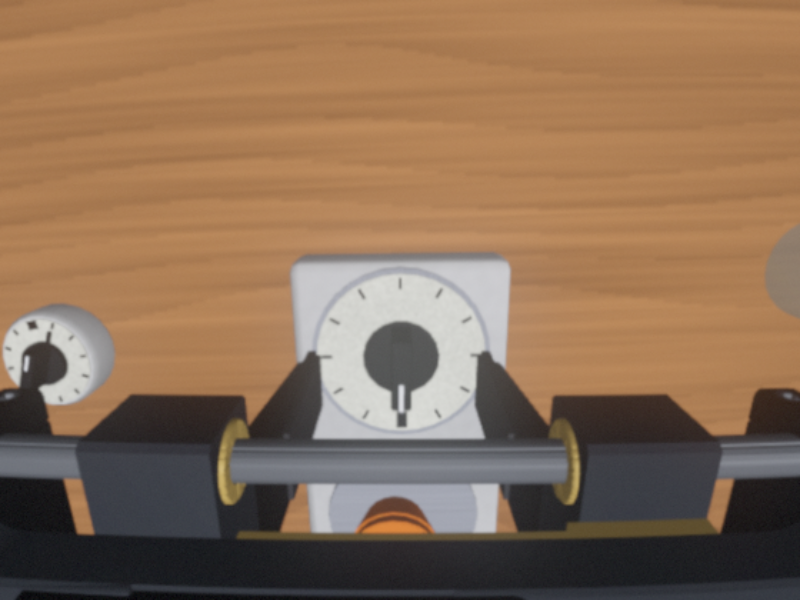

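The pointer at (402,405) lies on the wide zero tick at (402,420). The cups still stand on the platform at (395,520), and the timer at (45,355) was never touched.

```bash
python3 -c "
from cell import env
print(env.job_done())"
```

```text
the job is handed in; nothing more can be done
None
```

I turned the tare knob about 0.92 rad anticlockwise and released it with its pointer on the zero mark, leaving the cups and the timer untouched, and handed the job in at about 7 s; no verdict was returned.

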